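# Swing out the grill's steadying leg and start its clamp bolt

### The job

Get the table grill ready to be clamped: swing its steadying leg out clockwise (seen from above) until it clicks into its end stop, and leave it there. Then start the clamp bolt above the pivot with its crank: turn it backward (counter-clockwise from above) until the red bolt head drops into the thread, then forward (clockwise) one full turn from there. Finish while still holding the crank's wooden grip between the fingers, so that the bolt stays started; leave the bottle, bowl and cup where they are.

Things in the scene. Friction and masses are not known exactly. Their poses are not given: they have to be found in the camera images.
- stand: Grill stand, fixed to the counter: a steel base strip with a clay brazier (234 mm wide, 138 mm tall with its grate, centre at x 20, y 215 mm) and, beside it, a steel threaded boss on a grey column (flange top 116 mm high). Origin on the counter below the vertical axis about which the leg AND the crank both turn; z up, y towards the brazier
- thread_mark (a point): yellow mark on the boss flange, 44 mm from the axis, at -40 degrees counter-clockwise from the stand's x axis: the start of the thread. The crank points over it when its joint reads 0
- leg (a joint): flat steel leg just above the counter, rad, growing clockwise from above (out); it points at +20 degrees (counter-clockwise from the stand's x axis) minus this value. Starts at 0.1 to 0.6; end stop (seated) at 2.1. A spring ball must be overcome from about 1.7 to 1.9 (about 2 N at the knob, a click); otherwise 1 N moves it and it stays where it is left
- leg_knob (a point): middle of the upright orange knob at the leg's end, 145 mm from the axis, 85 mm above the counter: a round knob 24 mm in diameter, 50 mm tall (heights 60 to 110 mm), on a 14 mm post. It is fixed to the leg and turns with it; it can be gripped from above or pushed
- crank (a joint): blue crank with the bolt, rad, growing clockwise from above (forward); 0 over the yellow mark. Starts at 1.4 to 4.2, the bolt resting on the thread. Turned backward, the bolt drops between 0.15 and -0.1; stop at -0.5. One turn is 6.28; stop at 7.6. Forward past 5.2 without the drop crosses the thread and spoils the job. 2 N at the grip turns it; it stays where it is left
- bolt (a joint): how far the bolt has sunk through the crank hub, m. Before the drop 0.008 x crank / 6.28; at the drop it falls about 8 mm, to 0.008 at crank 0; then 8 mm more per forward turn, 0.016 after one. It sinks by its weight; the crank stays at its height. Its red head, 22 mm wide, has its top at height 156 mm less this value
- grip: the upright round wooden grip of the crank, 20 mm in diameter, 42 mm tall (heights 141 to 183 mm), origin at its centre, 162 mm above the counter, its z axis up. Nominally 60 mm from the axis; it can slide 8 mm in or out along the slot of the crank arm, and spins freely on its pin, so that a hand that holds it can follow the circle without turning
- sauce: closed amber sauce bottle, 54 mm wide, 140 mm tall, loose; origin at its underside; leave it alone
- bowl: small blue dipping bowl, 90 mm wide, 32 mm tall, loose; origin at its underside; leave it alone
- cup: white cup, 68 mm wide, 80 mm tall, loose; origin at its underside; leave it alone

How it is judged:
By the outcome, as a careful person would: the job done as asked, in the order asked, and still so for the second after the job is handed in, while the arm keeps its last pose, push and grip.
It also fails if it takes over 72 s, if anything falls off the work surface, if the arm or the gripper's body presses on something with over 40 N, if the wrist force passes 120 N, or if a joint passes its speed limit or range.

### The arm

A 6-joint arm with a two-finger parallel gripper is mounted at the origin on the work surface. World frame = base frame: x ahead of the robot, y to its left, z up, the work surface at z = 0. Lengths are in m, angles in rad, forces in N, time in s.
With the tool pointing down it reaches from about 0.35 to 0.85 m from the base axis. Payload 8.1 kg.
Tool frame: the origin (TCP) lies on the centre line of the jaws, within the pads' length; the fingertips stand 11 mm ahead of it and the grasp point (between the pads) lies 8 mm behind it (tip_reach is the z of the fingertips in the tool frame, in m); z points along the fingers, y is the direction in which the jaws open and shut (so a half turn about z gives the same grasp; the last joint's range is limited). The gripper opens to 93 mm and grips with 3 to 60 N. Pads are 15 mm wide; open, the fingers measure 128 mm over their backs; the gripper's body (75 mm by 188 mm) begins 65 mm behind the grasp point.
Start: joints at [1.168, 0.13, 1.488, -0, 1.523, -0.085], TCP at [0.187, 0.57, 0.198] pointing down, gripper open.
Joint ranges: [-2.96, 2.96], [-0.89, 2.26], [0.02, 2.5], [-1.34, 4.48], [0, 2.73], [-2.66, 2.66]. Speed limits (rad/s): [2.39, 2.39, 2.79, 3.14, 3.14, 3.14].

### API

Orientations are given as a rotation vector (axis times angle).
In Python, from plant import read_state, read_camera, camera_params, close_job, silhouettes, tip_of, tip_reach gives the robot as it stands.
- The arm moves only by the shell command python3 -m creep 'ROWS' [FORCE]. ROWS is JSON, a list of rows, each a list of 5 numbers: the shift along the tool's x, y, z in m, then the turn about the tool's z in rad, then the closure in counts, from 0 (fully open) to 255 (shut). In form: [[dx, dy, dz, twist, gripper], ...]. A call has 1 to 12 rows; each row shifts and turns the commanded pose from where the row before left it, along the tool's axes as they then stand; what a row does not reach is not made up. A row lasts 1/12 s, in which the tool goes at most 41.7 mm and 7.16 degrees, less where a joint would pass 70% of its speed; a pose out of reach is approached as far as the arm can. A call is refused whole if a number of a shift passes 0.0417 or a number of a turn 0.125, either way. A call with a gripper value outside its range is refused whole. The fingers move at their own pace and stop on an object; FORCE is the grip in N (left out, the last holds). Time passes only in rows, so rows that do not move let the fingers close. It gives the time, the measured TCP pose, the force and the opening at its end, in the units of the state.
- read_state(): the state, without advancing time (a new reading comes with each control period).
- read_camera(name): name is "side" or "top" or "wrist"; returns the picture (400x640x3 uint8, red, green, blue); there is no depth.
- camera_params(name): a dict with "fov_y" (degrees; the focal length in pixels is half the picture's height over the tangent of half this angle, whatever the lens; pixels are square), "cx", "cy" (the principal point, pixels), "position" and "rotation" of the camera in the world. Camera axes: x right, y down, z forward; pixel columns grow to the right and rows downward; lengths in m; the calibration is good to about 2 mm. A picture is of the moment at which its call begins: read the wrist's pose just before it. camera_params takes no time and is no camera call; for the wrist camera it gives the pose at the moment of the call.
- close_job(): hands the job in, once; it reports no verdict.
Trained networks look in the newest picture that a camera, given by its name, has taken for a name from the list of things; names that differ only in an ending like _2 or _b are one class to them, and where a whole thing is asked for, a point or a joint stands for the part that bears it (a point fixed in the world has none). Each returns a list of dicts, best first, with "confidence" (0 to 1); they miss things now and then, are a little off and sometimes report something else, mostly with a low value. They report only what shows in the picture. A call takes as long as a camera call.
- silhouettes(camera, query): "region" (400x640 bool, what is visible of it) and "pixel" ([column, row] in pixels, amid what is visible of it).
- tip_of(camera, query): "pixel" ([column, row] in pixels: a listed point, or the origin of a listed thing).
The state is a dict: "t": time; "q": joint angles; "dq": joint speeds; "joint_torque": joint torques, N m; "tool_pos": TCP position; "orientation": TCP orientation; "force": force on the tool from outside, world axes, zero at the start; "wrist_torque": the same for the moment, N m; "opening": finger opening in m.
Only numpy, scipy, OpenCV 4.12 (cv2) and the standard library are available. Lean on these libraries where they do the work, as an engineer would, in place of code of your own. Each camera call takes 0.05 s, during which the arm holds its last target.

## Working session

There is one attempt and no reset: what is moved stays moved. The work goes in short steps, Python scripts to look and compute and a shell command to move; the robot and the scene stay as the last step left them, time stands still between calls to the robot, and variables do not carry over. Pictures are saved under pics/ and viewed, and the job is handed in when it is done.

```bash
ls; mkdir -p pics
cat > h.py <<'E'
import numpy as np, cv2
from plant import *
def save(cam,name):
    im=read_camera(cam); cv2.imwrite(f'pics/{name}.png',im[:,:,::-1]); return im
def ray(cam,px,P=None):
    p=P or camera_params(cam); f=200/np.tan(np.radians(p['fov_y'])/2)
    R=np.array(p['rotation']); 
    if R.shape!=(3,3):
        R=cv2.Rodrigues(R)[0]
    d=R@np.array([(px[0]-p['cx'])/f,(px[1]-p['cy'])/f,1.]); return np.array(p['position']),d/np.linalg.norm(d)
def atz(cam,px,z,P=None):
    o,d=ray(cam,px,P); return o+d*(z-o[2])/d[2]
E
python3 - <<'E'
from h import *
s=read_state(); print(s)
for c in ['side','top','wrist']:
    print(c,camera_params(c)); save(c,c+'0')
for c in ['top','side','wrist']:
    for q in ['thread_mark','leg_knob','grip','stand','sauce','bowl','cup']:
        r=tip_of(c,q)
        print(c,q,[(np.round(x['pixel'],1).tolist(),round(x['confidence'],2)) for x in r[:2]])
print(read_state()['t'])
E
```

```text
pics
{'t': 0.0, 'q': array([ 1.16757647e+00,  1.31122486e-01,  1.48925336e+00,  4.64658051e-06,
        1.52301788e+00, -8.53714570e-02]), 'dq': array([ 1.24188883e-03, -1.56180414e-03, -2.71084597e-05,  5.31414600e-04,
       -6.37521828e-05, -4.98854821e-04]), 'joint_torque': array([-1.37436178e-03, -5.59804523e+01, -4.91791356e+01,  7.71534140e-02,
        3.42892623e-02, -1.24121552e-04]), 'tool_pos': array([0.18723867, 0.56940537, 0.19732483]), 'orientation': array([-4.97106568e-01, -3.10156681e+00,  2.74298089e-03]), 'force': array([-0.21914675,  1.14037285, -0.01663019]), 'wrist_torque': array([-0.02527084, -0.03663621, -0.06071949]), 'opening': 0.0931508527734342}
side {'fov_y': 50.41218499745821, 'cx': 321.21051237284473, 'cy': 193.5285849682187, 'position': array([0.18788492, 0.30515711, 0.67811162]), 'rotation': array([-1.08509188,  2.46627749, -0.90252693])}
top {'fov_y': 49.408393300246594, 'cx': 318.0274189277643, 'cy': 197.65000007860016, 'position': array([ 0.47735692, -0.03235305,  0.88761369]), 'rotation': array([-2.17797904,  2.15763833, -0.13439007])}
wrist {'fov_
[... 155 characters left out ...]
867585, 1.71533417, 0.21957631])}
top thread_mark [([270.5, 184.0], 0.84)]
top leg_knob [([221.4, 142.4], 0.73)]
top grip [([282.1, 229.7], 0.46)]
top stand [([263.7, 214.7], 0.71)]
top sauce [([404.0, 184.3], 0.9)]
top bowl [([338.2, 103.9], 0.74), ([223.5, 142.2], 0.41)]
top cup [([316.4, 263.8], 0.71)]
side thread_mark [([281.9, 200.1], 0.85)]
side leg_knob [([219.8, 208.8], 0.85)]
side grip [([327.1, 201.0], 0.72)]
side stand [([297.6, 254.8], 0.94)]
side sauce [([370.9, 164.5], 0.81)]
side bowl [([278.0, 157.6], 0.71), ([284.2, 200.8], 0.5)]
side cup [([375.6, 260.8], 0.91)]
wrist thread_mark []
wrist leg_knob []
wrist grip []
wrist stand []
wrist sauce []
wrist bowl []
wrist cup []
1.2
```

View pics/top0.png

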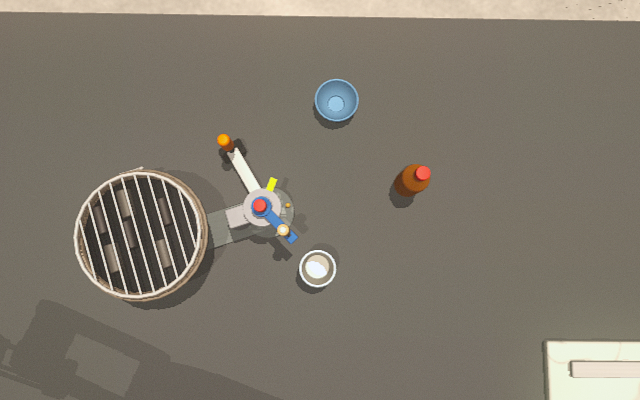

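View pics/side0.png

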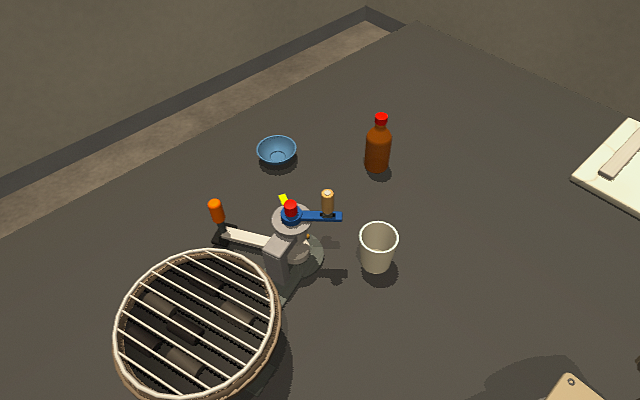

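Run:
```python
from h import *
def tri(a,b):
    o1,d1=ray('top',a);o2,d2=ray('side',b)
    M=[np.eye(3)-np.outer(d,d) for d in(d1,d2)]
    p=np.linalg.solve(sum(M),M[0]@o1+M[1]@o2)
    return p,[np.linalg.norm(m@(p-o)) for m,o in zip(M,(o1,o2))]
D={'mark':((270.5,184),(281.9,200.1),.116),'knob':((221.4,142.4),(219.8,208.8),.085),'grip':((282.1,229.7),(327.1,201),.162),'stand':((263.7,214.7),(297.6,254.8),0),'sauce':((404,184.3),(370.9,164.5),0),'bowl':((338.2,103.9),(278,157.6),0),'cup':((316.4,263.8),(375.6,260.8),0)}
for k,(a,b,z) in D.items():
    p,e=tri(a,b); print(k,p.round(4),np.round(e,4),'top',atz('top',a,z).round(4),'side',atz('side',b,z).round(4))
```

```text
mark [0.5904 0.0466 0.1128] [0.0012 0.0012] top [0.5891 0.0453 0.116 ] side [0.5892 0.0488 0.116 ]
knob [0.6652 0.1359 0.098 ] [0.0046 0.0046] top [0.6716 0.1424 0.085 ] side [0.6717 0.1292 0.085 ]
grip [0.5055 0.0195 0.1633] [0.0003 0.0003] top [0.5058 0.0198 0.162 ] side [0.5061 0.0186 0.162 ]
stand [0.5394 0.0659 0.0181] [0.0022 0.0022] top [0.5424 0.0696 0.    ] side [0.5473 0.0579 0.    ]
sauce [ 0.6111 -0.2145  0.0039] [0.0048 0.0048] top [ 0.6081 -0.2186  0.    ] side [ 0.6172 -0.2143  0.    ]
bowl [ 0.7813 -0.0812 -0.0068] [0.0015 0.0015] top [ 0.7779 -0.0819  0.    ] side [ 0.7767 -0.0765  0.    ]
cup [ 0.4423 -0.0404 -0.0041] [0.0021 0.0021] top [ 0.444 -0.039  0.   ] side [ 0.4392 -0.0396  0.    ]
```

```bash
cat >> h.py <<'E'
def tri(a,b,ca='top',cb='side',Pb=None):
    o1,d1=ray(ca,a);o2,d2=ray(cb,b,Pb)
    M=[np.eye(3)-np.outer(d,d) for d in(d1,d2)]
    p=np.linalg.solve(sum(M),M[0]@o1+M[1]@o2)
    return p,[np.linalg.norm(m@(p-o)) for m,o in zip(M,(o1,o2))]
def proj(cam,X,P=None):
    p=P or camera_params(cam); f=200/np.tan(np.radians(p['fov_y'])/2)
    R=cv2.Rodrigues(np.array(p['rotation']))[0]; c=R.T@(np.array(X)-p['position'])
    return np.array([p['cx']+f*c[0]/c[2],p['cy']+f*c[1]/c[2]])
E
python3 - <<'E'
from h import *
B={}
for c in['top','side']:
    im=cv2.imread(f'pics/{c}0.png'); h=cv2.cvtColor(im,cv2.COLOR_BGR2HSV)
    for n,lo,hi in[('red',(0,200,120),(4,255,255)),('orange',(6,220,120),(14,255,255)),('yellow',(27,180,150),(33,255,255)),('wood',(14,90,120),(24,200,255))]:
        m=cv2.inRange(h,lo,hi)
        k,l,st,ce=cv2.connectedComponentsWithStats(m)
        for i in range(1,k):
            if st[i,4]>15: print(c,n,st[i].tolist(),ce[i].round(1))
E
```

```text
top yellow [267, 178, 10, 13, 75] [271.2 184. ]
top wood [285, 203, 6, 5, 20] [287.4 204.6]
top wood [277, 224, 12, 12, 71] [283.  229.9]
side red [375, 112, 13, 8, 83] [381.  115.7]
side red [378, 121, 7, 5, 23] [381.3 123. ]
side red [284, 199, 13, 18, 139] [289.9 206.7]
side orange [367, 128, 24, 16, 265] [378.2 136. ]
side orange [208, 199, 15, 24, 177] [215.6 212.6]
side yellow [278, 194, 10, 11, 61] [282.4 198.1]
side wood [321, 189, 13, 9, 69] [326.8 193.4]
side wood [188, 252, 20, 5, 39] [196.9 253.8]
side wood [211, 252, 19, 4, 27] [220.1 253.5]
side wood [170, 257, 15, 7, 36] [176.8 259.6]
side wood [155, 264, 13, 9, 32] [160.7 267.9]
side wood [228, 265, 53, 132, 420] [266.6 332.1]
side wood [143, 274, 12, 9, 26] [147.6 277.8]
side wood [133, 284, 9, 11, 21] [136.8 289. ]
side wood [112, 349, 38, 51, 194] [127.2 381.4]
side wood [130, 368, 17, 19, 24] [137.2 377.5]
side wood [545, 373, 59, 27, 715] [572.1 390.1]
```

Run:
```python
import cv2
a=cv2.imread('pics/top0.png')[120:280,190:350];b=cv2.imread('pics/side0.png')[170:290,200:400]
cv2.imwrite('pics/topc.png',cv2.resize(a,None,fx=3.7,fy=3.7,interpolation=2));cv2.imwrite('pics/sidec.png',cv2.resize(b,None,fx=4,fy=4,interpolation=2))
```

```text
(no output)
```

View pics/topc.png

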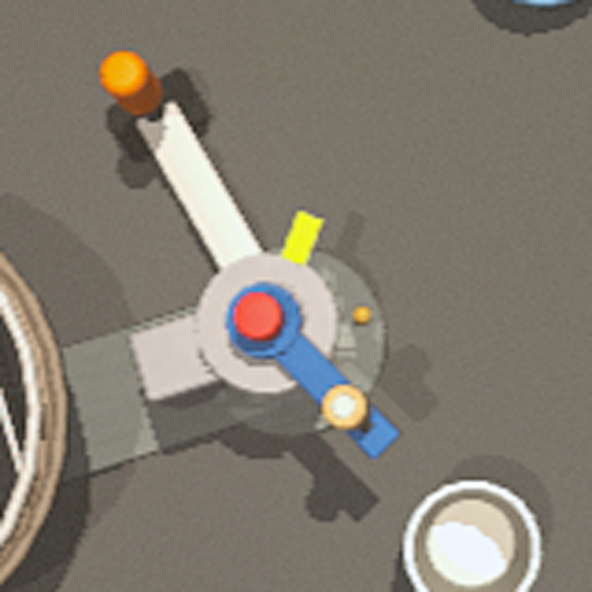

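View pics/sidec.png

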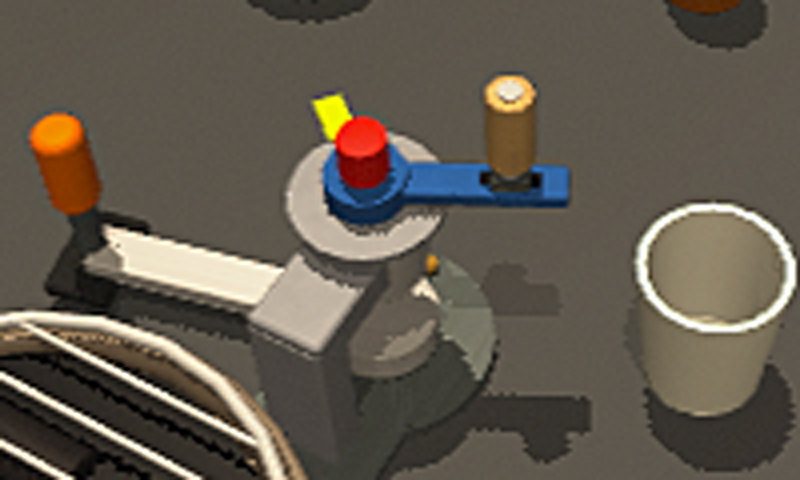

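Run:
```python
from h import *
D={'head':((259.7,205.1),(290.5,203.5),.1535),'grip':((283,229.7),(327.8,193),.183),'knob':((223.8,140),(214.5,202.5),.110),'flange':((262.2,207),(291,203),.116),'mark':((271.2,184),(282.4,198.1),.116)}
X={}
for k,(a,b,z) in D.items():
    p,e=tri(a,b);X[k]=(atz('top',a,z)+atz('side',b,z))/2; print(k,p.round(4),np.round(e,4),atz('top',a,z).round(4),atz('side',b,z).round(4))
ax=X['head']
for k in['grip','knob','mark']:
    d=(X[k]-ax)[:2];print(k,np.linalg.norm(d),np.degrees(np.arctan2(d[1],d[0])))
b=atz('top',(141,235),.138);d=(b-ax)[:2];print('braz',np.linalg.norm(d),np.degrees(np.arctan2(d[1],d[0])), 'expected len',np.hypot(20,215),'stand-ang',np.degrees(np.arctan2(215,20)))
s=read_state();R=cv2.Rodrigues(s['orientation'])[0];print(R.round(3),s['q'][[0,5]],s['tool_pos'])
```

```text
head [0.5478 0.0595 0.1525] [0.0004 0.0004] [0.5474 0.0591 0.1535] [0.5474 0.0602 0.1535]
grip [0.5053 0.0172 0.1808] [0.0003 0.0003] [0.505  0.0168 0.183 ] [0.5042 0.0187 0.183 ]
knob [0.6715 0.1341 0.1068] [0.0009 0.0009] [0.6701 0.1327 0.11  ] [0.6696 0.1356 0.11  ]
flange [0.5462 0.0568 0.1526] [0.0027 0.0027] [0.5476 0.0592 0.116 ] [0.5734 0.0414 0.116 ]
mark [0.59   0.045  0.1173] [0.0015 0.0015] [0.5891 0.0441 0.116 ] [0.5921 0.0453 0.116 ]
grip 0.05990520796802711 -135.62797521567177
knob 0.14330744908744364 31.32252667893751
mark 0.04570834268965175 -19.088556744172962
braz 0.20946938881412663 104.35594153092546 expected len 215.92822881689185 stand-ang 84.68545433005525
[[-0.95   0.312 -0.   ]
 [ 0.312  0.95   0.   ]
 [ 0.     0.    -1.   ]] [ 1.16760789 -0.08540922] [0.18744851 0.56996828 0.19835156]
```

```bash
python3 -m creep '[[-0.015,-0.0065,0.001,0,60],[-0.03,-0.0132,0,0,60],[-0.03,-0.0132,0,0,60],[-0.03,-0.0132,0,0,60],[-0.03,-0.0132,0,0,60],[-0.03,-0.0132,0,0,60],[-0.03,-0.0132,0,0,60],[-0.03,-0.0132,0,0,60],[-0.03,-0.0132,0,0,60],[-0.03,-0.0132,0,0,60],[-0.03,-0.0132,0,0,60],[-0.03,-0.0132,0,0,60]]' 8
python3 -m creep '[[-0.03,-0.0132,0,0,60],[-0.03,-0.0132,0,0,60],[-0.03,-0.0132,0,0,60],[-0.03,-0.0132,0,0,60],[-0.03,-0.0132,0,0,60],[-0.03,-0.0132,0,0,60],[-0.03,-0.0132,0,0,60],[-0.025,-0.012,0,0,60],[-0.016,-0.006,0,0,60],[0,0,0,0,60],[0,0,0,0,60]]'
```

```text
t: 2.2
tool_pos: [0.4689, 0.3168, 0.1975]
orientation: [0.497, 3.102, 0.0]
force: [0.9, 0.6, -0.7]
opening: 0.0712
t: 3.12
tool_pos: [0.6719, 0.1341, 0.1968]
orientation: [-0.499, -3.101, -0.0]
force: [-0.2, -0.2, -0.2]
opening: 0.0713
```

```bash
python3 -m creep '[[0,0,0,-0.12,60],[0,0,0,-0.12,60],[0,0,0,-0.12,60],[0,0,0,-0.12,60],[0,0,0,-0.12,60],[0,0,0,-0.12,60],[0,0,0,-0.12,60],[0,0,0,-0.02,60],[0,0,0,0,60],[0,0,0,0,60]]'
python3 - <<'E'
from h import *
P=camera_params('wrist'); im=save('wrist','w1'); s=read_state()
print(s['tool_pos'],s['orientation'],s['q'])
for q in ['leg_knob','grip','thread_mark']:
    r=tip_of('wrist',q); print(q,[(x['pixel'],x['confidence']) for x in r[:2]])
    if r and q=='leg_knob': print(atz('wrist',r[0]['pixel'],.085,P))
print(proj('wrist',(.6708,.1345,.110),P), proj('wrist',(.5474,.0596,.153),P), proj('wrist',(.5046,.0177,.183),P))
E
```

```text
t: 3.95
tool_pos: [0.6713, 0.1356, 0.1975]
orientation: [-0.837, 3.028, 0.0]
force: [-0.1, -0.1, 1.0]
opening: 0.0711
[0.67140412 0.13535929 0.19747996] [-8.37295582e-01  3.02785832e+00  1.62061234e-04] [ 1.24048038e-01  3.60894405e-01  1.22181131e+00  1.16291428e-04
  1.55880516e+00 -1.98632702e+00]
leg_knob [([313.5, 193.9], 0.67)]
[0.67005683 0.13358653 0.085     ]
grip []
thread_mark [([267.4, 56.8], 0.82), ([122.5, 167.0], 0.42)]
[313.87463008 201.32823793] [312.38017832   2.3382683 ] [ 284.49729697 -148.11140018]
```

View pics/w1.png

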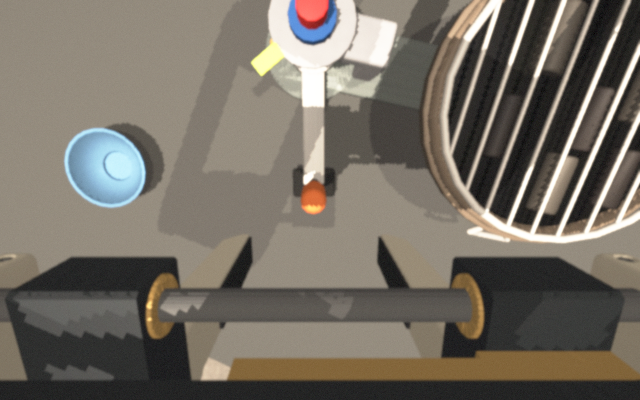

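```bash
python3 -m creep '[[0.001,0,0.015,0,60],[0,0,0.02,0,60],[0,0,0.02,0,60],[0,0,0.02,0,90],[0,0,0.02,0,120],[0,0,0.01,0,150],[0,0,0,0,200],[0,0,0,0,230],[0,0,0,0,230],[0,0,0,0,230],[0,0,0,0,230],[0,0,0,0,230]]' 10
```

```text
t: 5.15
tool_pos: [0.6716, 0.1343, 0.0937]
orientation: [-0.841, 3.025, -0.0]
force: [-0.6, -0.3, 0.7]
opening: 0.0156
```

Run:
```python
from h import *
s=read_state(); print(s['opening'],s['force'],s['t'],s['tool_pos'])
save('side','s2'); save('wrist','w2'); save('top','t2')
im=cv2.imread('pics/s2.png')[150:290,160:360];cv2.imwrite('pics/s2c.png',cv2.resize(im,None,fx=4,fy=4,interpolation=2))
```

```text
0.015618721461659036 [-0.55142134 -0.28149123  0.7355933 ] 5.15 [0.67161946 0.13432452 0.09366412]
```

View pics/s2c.png

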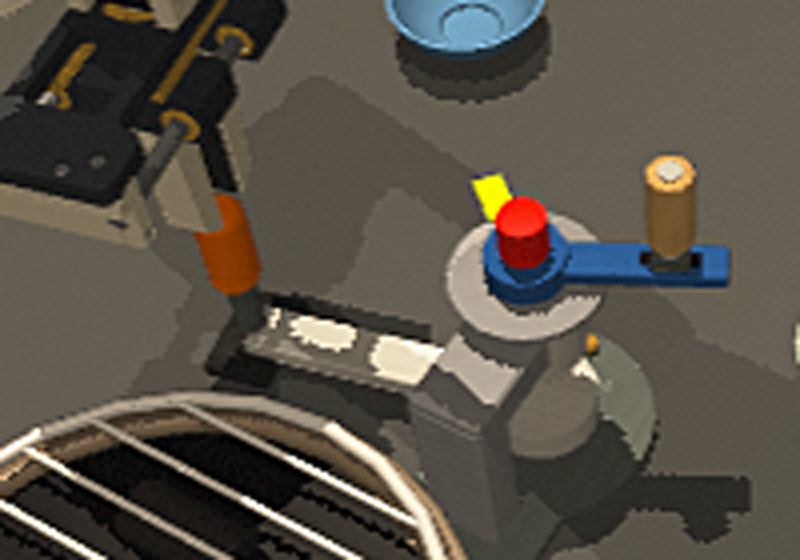

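View pics/w2.png

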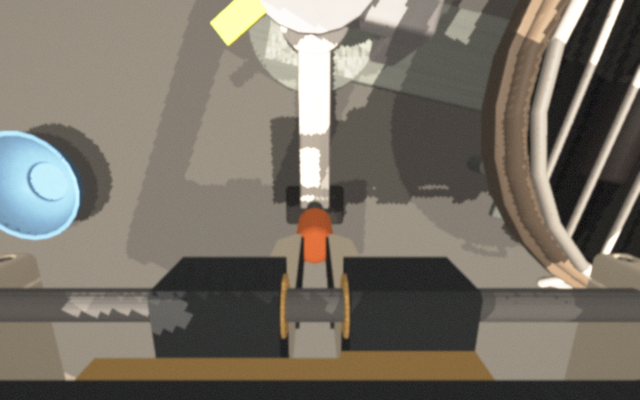

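View pics/t2.png

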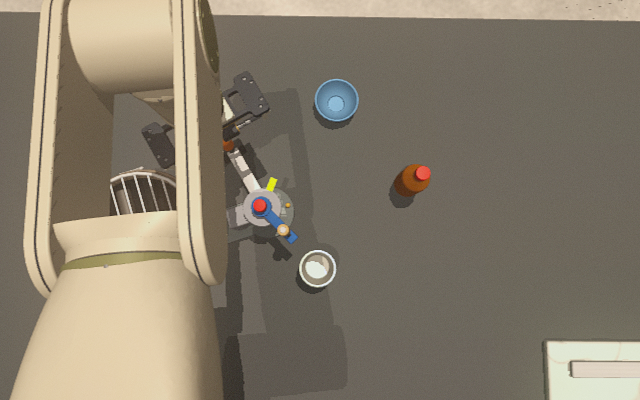

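```bash
python3 -m creep '[[0,0,0,0,230],[0,0,0,0,230],[0,0,0,0,230]]' 10
python3 - <<'E'
from h import *
im=cv2.imread('pics/w2.png')[180:360,220:410];cv2.imwrite('pics/w2c.png',cv2.resize(im,None,fx=4,fy=3.3,interpolation=2))
P=camera_params('wrist'); s=read_state(); R=cv2.Rodrigues(s['orientation'])[0]
print(P['position'],np.degrees(np.arccos(R[2,2])))
for off in [(0,0,.011),(0,.0078,.011),(0,-.0078,.011),(.0075,.0078,.011),(-.0075,.0078,.011)]:
    print(off,proj('wrist',s['tool_pos']+R@np.array(off),P))
a=np.array([.5474,.0596])
for r in(.133,.145,.157): print(r,[proj('wrist',(*(a+r*np.array([np.cos(.547),np.sin(.547)])),z),P).round() for z in(.06,.11)])
E
```

```text
t: 5.55
tool_pos: [0.6708, 0.1343, 0.0923]
orientation: [0.841, -3.027, 0.0]
force: [-0.4, -0.1, -0.0]
opening: 0.009
[0.61043154 0.09759767 0.27870386] 179.99887532666224
(0, 0, 0.011) [314.69966229 231.20633109]
(0, 0.0078, 0.011) [326.44554002 231.20861809]
(0, -0.0078, 0.011) [302.95358204 231.20404406]
(0.0075, 0.0078, 0.011) [326.55920588 220.43703082]
(-0.0075, 0.0078, 0.011) [326.33393027 241.78535699]
0.133 [array([315., 206.]), array([315., 230.])]
0.145 [array([315., 222.]), array([316., 249.])]
0.157 [array([315., 238.]), array([316., 268.])]
```

View pics/w2c.png

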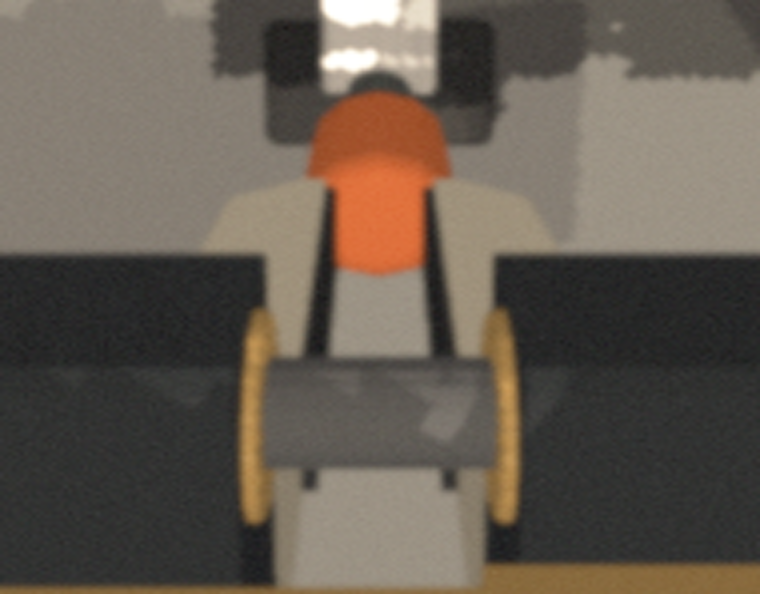

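Run:
```python
from h import *
s=read_state(); print(s['opening'],s['force'],s['t'],s['tool_pos'])
save('side','s3'); save('wrist','w3')
a=cv2.imread('pics/s3.png')[170:250,170:270];b=cv2.imread('pics/w3.png')[180:360,220:410]
a=cv2.resize(a,(400,320),interpolation=2);b=cv2.resize(b,(400,380),interpolation=2)[:320]
cv2.imwrite('pics/c3.png',np.hstack([a,b]))
for cam in['side']:
    for z in(.06,.081,.11):print(z,proj(cam,(.6708,.1343,z)))
```

```text
0.00898206522863463 [-0.42939018 -0.07682029 -0.04138537] 5.55 [0.67084342 0.13426137 0.09232931]
0.06 [220.44650382 219.06803355]
0.081 [218.12038295 211.9854754 ]
0.11 [214.74400216 201.70509244]
```

View pics/c3.png

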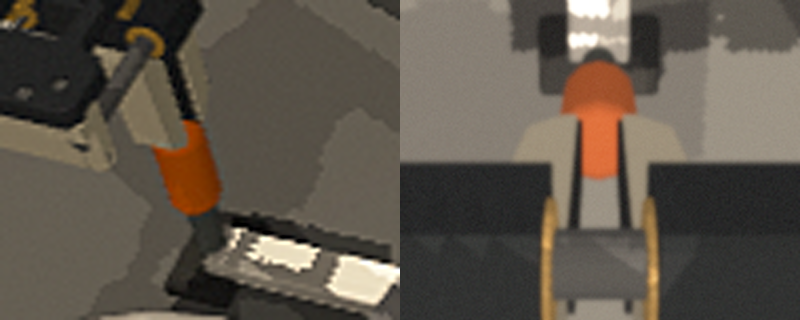

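```bash
python3 - <<'E'
import plant
print(plant.tip_reach, [n for n in dir(plant) if n[0]!='_'])
try: print(plant.tip_reach())
except Exception as e: print(e)
E
python3 - <<'E'
from h import *
s=read_state();R=cv2.Rodrigues(s['orientation'])[0]
for z in(-.02,0,.011):
  for y in(-.0045,.0045): print(z,y,proj('side',s['tool_pos']+R@np.array([0,y,z])).round(1),proj('wrist',s['tool_pos']+R@np.array([0,y,z])).round(1))
E
```

```text
0.011 ['IKError', 'camera_params', 'close_job', 'read_camera', 'read_state', 'silhouettes', 'tip_of', 'tip_reach']
'float' object is not callable
-0.02 -0.0045 [215.6 198.9] [306.8 249.6]
-0.02 0.0045 [213.3 202.8] [322.6 249.6]
0 -0.0045 [218.  206.1] [307.6 237. ]
0 0.0045 [215.7 209.9] [321.8 237. ]
0.011 -0.0045 [219.2 210. ] [307.9 231.1]
0.011 0.0045 [217.  213.8] [321.4 231.1]
```

```bash
python3 -m creep '[[0,0,0,0,100],[0,0,0,0,100],[0,0,0,0,100],[0,0,0,0,100],[0,0,0,0,100],[0,0,0.007,0,100],[0,0,0.006,0,100],[0,0,0,0,100]]' 10; python3 -m creep '[[0,0,0,0,150],[0,0,0,0,170],[0,0,0,0,190],[0,0,0,0,200],[0,0,0,0,210],[0,0,0,0,215]]';python3 -m creep '[[0,0,0,0,215],[0,0,0,0,215],[0,0,0,0,215]]'
python3 - <<'E'
from h import *
save('side','s4'); save('wrist','w4')
a=cv2.imread('pics/s4.png')[170:250,170:270];b=cv2.imread('pics/w4.png')[180:360,220:410]
a=cv2.resize(a,(400,320),interpolation=2);b=cv2.resize(b,(400,380),interpolation=2)[:320]
cv2.imwrite('pics/c4.png',np.hstack([a,b]))
E
```

```text
t: 6.32
tool_pos: [0.6696, 0.1341, 0.0769]
orientation: [0.84, -3.024, -0.001]
force: [-1.0, -0.3, -0.8]
opening: 0.0551
t: 6.82
tool_pos: [0.6711, 0.1342, 0.0796]
orientation: [-0.841, 3.026, -0.0]
force: [0.1, -0.4, 0.2]
opening: 0.0227
t: 7.07
tool_pos: [0.6711, 0.1342, 0.0796]
orientation: [-0.841, 3.026, -0.0]
force: [0.1, -0.6, 1.7]
opening: 0.0233
```

View pics/c4.png

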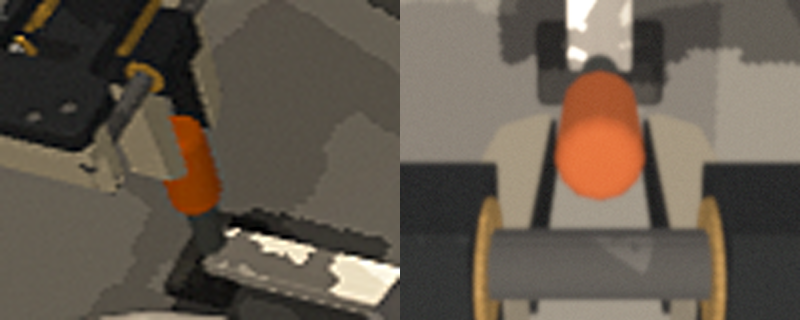

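```bash
python3 -m creep '[[0.0002,-0.00725,0,0.05,215],[0.0004,-0.01015,0,0.07,215],[0.0007,-0.0145,0,0.1,215],[0.0007,-0.0145,0,0.1,215],[0.0007,-0.0145,0,0.1,215],[0,0,0,0,215]]' 10
python3 - <<'E'
from h import *
s=read_state();a=np.array([.5474,.0596]);d=s['tool_pos'][:2]-a;print(np.hypot(*d),np.degrees(np.arctan2(d[1],d[0])),s['force'],s['wrist_torque'])
save('wrist','w5')
E
```

```text
t: 7.67
tool_pos: [0.6912, 0.0745, 0.0796]
orientation: [-0.181, 3.136, -0.001]
force: [0.9, -0.8, 1.3]
opening: 0.0229
0.14458965072015872 5.9336695326141395 [ 0.93984693 -0.7506372   1.30236993] [-0.03314662 -0.13864175 -0.03155733]
```

View pics/w5.png

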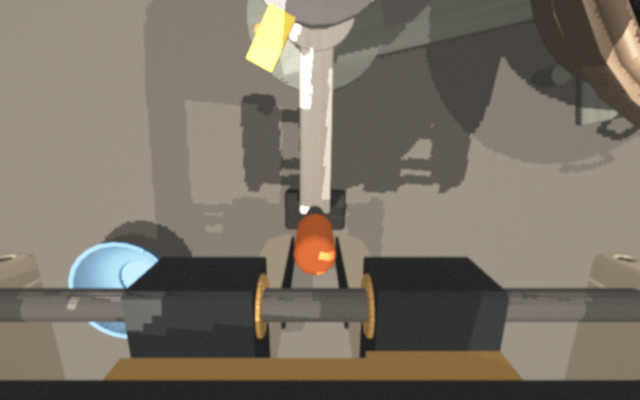

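```bash
python3 -m creep '[[0.0007,-0.0145,0,0.1,215],[0.0007,-0.0145,0,0.1,215],[0.0007,-0.0145,0,0.1,215],[0.0007,-0.0145,0,0.1,215],[0.0007,-0.0145,0,0.1,215],[0.0007,-0.0145,0,0.1,215],[0.0007,-0.0145,0,0.1,215],[0.0007,-0.0145,0,0.1,215],[0.0007,-0.0145,0,0.1,215],[0.0007,-0.0145,0,0.1,215],[0,0,0,0,215]]' 20
python3 - <<'E'
from h import *
s=read_state();a=np.array([.5474,.0596]);d=s['tool_pos'][:2]-a;print(np.hypot(*d),np.degrees(np.arctan2(d[1],d[0])),s['force'],s['wrist_torque'])
E
```

```text
t: 8.63
tool_pos: [0.6382, -0.0527, 0.0796]
orientation: [-1.338, -2.841, -0.0]
force: [-0.7, 0.5, 1.0]
opening: 0.0227
0.14441594679967545 -51.04703265281664 [-0.6636455   0.54227996  0.98281256] [-0.00115392  0.05454616 -0.17023681]
```

```bash
python3 -m creep '[[0.0003,-0.0087,0,0.06,215],[0.0003,-0.0087,0,0.06,215],[0.0003,-0.0087,0,0.06,215],[0.0003,-0.0087,0,0.06,215],[0.0003,-0.0087,0,0.06,215],[0.0003,-0.0087,0,0.06,215],[0.0003,-0.0087,0,0.06,215],[0,0,0,0,215]]'
python3 - <<'E'
from h import *
s=read_state();a=np.array([.5474,.0596]);d=s['tool_pos'][:2]-a;print(np.hypot(*d),np.degrees(np.arctan2(d[1],d[0])),s['force'],s['wrist_torque'])
E
python3 -m creep '[[0.0001,-0.0043,0,0.03,215],[0.0001,-0.0043,0,0.03,215],[0.0001,-0.0043,0,0.03,215],[0,0,0,0,215],[0,0,0,0,215]]'
python3 - <<'E'
from h import *
s=read_state();a=np.array([.5474,.0596]);d=s['tool_pos'][:2]-a;print(np.hypot(*d),np.degrees(np.arctan2(d[1],d[0])),s['force'],s['wrist_torque'])
E
```

```text
t: 9.3
tool_pos: [0.5851, -0.0796, 0.0796]
orientation: [-1.896, -2.504, 0.0]
force: [-2.5, 0.1, 3.2]
opening: 0.0225
0.1442082206699482 -74.85304850363322 [-2.51775652  0.05773059  3.24260625] [ 0.05552053  0.5624765  -0.11361162]
t: 9.72
tool_pos: [0.5736, -0.0822, 0.0796]
orientation: [-2.003, -2.42, -0.001]
force: [-1.1, 4.1, 2.4]
opening: 0.0227
0.14420495831336771 -79.54701746618005 [-1.08890529  4.07689334  2.3971415 ] [ 0.52315449  0.2017422  -0.09973323]
```

```bash
python3 -m creep '[[0,-0.003,0,0.02,215],[0,0,0,0,215]]' ;python3 -m creep '[[0,-0.003,0,0.02,215],[0,0,0,0,215]]' ;  python3 -m creep '[[0,-0.003,0,0.02,215],[0,0,0,0,215]]'
python3 - <<'E'
from h import *
s=read_state();a=np.array([.5474,.0596]);d=s['tool_pos'][:2]-a;print(np.hypot(*d),np.degrees(np.arctan2(d[1],d[0])),s['force'],s['wrist_torque'])
save('wrist','w6');save('top','t6')
E
```

```text
t: 9.88
tool_pos: [0.5704, -0.0828, 0.0795]
orientation: [-2.032, -2.395, -0.002]
force: [-1.0, 5.8, 3.4]
opening: 0.0228
t: 10.05
tool_pos: [0.5691, -0.083, 0.0796]
orientation: [2.055, 2.374, 0.006]
force: [8.5, 6.0, -1.9]
opening: 0.0225
t: 10.22
tool_pos: [0.5689, -0.0829, 0.0798]
orientation: [2.076, 2.35, 0.013]
force: [23.0, 8.8, -12.8]
opening: 0.0228
0.14411750592874226 -81.42397845811776 [ 23.04334448   8.83725404 -12.78231209] [ 1.51902095 -3.94040856  0.19310805]
```

View pics/w6.png

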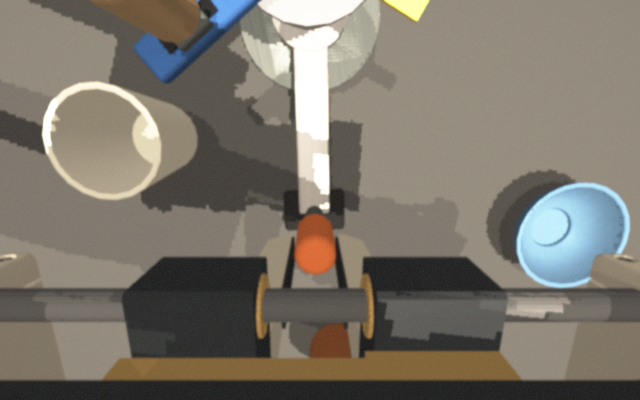

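View pics/t6.png

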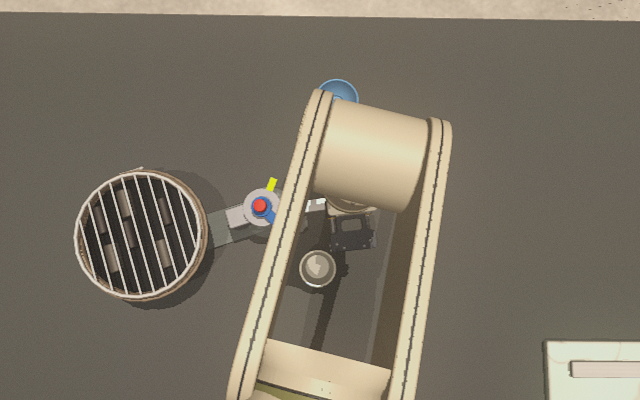

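```bash
python3 -m creep '[[0,0.002,0,-0.01,215],[0,0.002,0,-0.01,215],[0,0.0015,0,-0.01,215],[0,0,0,0,215]]' ;python3 -m creep '[[0,0,0,0,140],[0,0,0,0,140],[0,0,0,0,140],[0,0,0,0,140],[0,0,-0.01,0,140],[0,0,-0.02,0,140],[0,0,-0.03,0,140],[0,0,-0.03,0,140],[0,0,-0.03,0,140],[0,0,-0.015,0,140],[0,0,0,0,140]]'
python3 - <<'E'
from h import *
s=read_state();print(s['force'],s['tool_pos'],s['q'])
R=cv2.Rodrigues(s['orientation'])[0];print(R.round(3))
P=camera_params('wrist');save('wrist','w7');save('side','s7')
for c in('wrist','side'):
  for q in['grip','leg_knob']:
    r=tip_of(c,q);print(c,q,[(x['pixel'],x['confidence']) for x in r[:2]])
    if r: print(atz(c,r[0]['pixel'],.162 if q=='grip' else .085,P if c=='wrist' else None))
E
```

```text
t: 10.65
tool_pos: [0.5702, -0.0828, 0.0795]
orientation: [-2.042, -2.387, -0.002]
force: [1.2, 5.4, 4.2]
opening: 0.0232
t: 11.57
tool_pos: [0.5723, -0.0848, 0.2206]
orientation: [2.04, 2.379, 0.006]
force: [0.8, -0.5, 0.2]
opening: 0.0418
[ 0.77888967 -0.51026953  0.24779566] [ 0.57231124 -0.08475456  0.22058956] [-2.35477874e-01  5.47678204e-02  1.52817147e+00 -2.28738558e-04
  1.54991644e+00 -3.88416619e-01]
[[-0.152  0.988  0.008]
 [ 0.988  0.152 -0.002]
 [-0.004  0.008 -1.   ]]
wrist grip [([245.5, 61.7], 0.67)]
[0.50667583 0.01744543 0.162     ]
wrist leg_knob [([315.2, 190.3], 0.82)]
[ 0.57398959 -0.08502151  0.085     ]
side grip [([325.1, 203.1], 0.73)]
[0.50508716 0.02384657 0.162     ]
side leg_knob [([344.9, 179.5], 0.61), ([300.5, 255.8], 0.15)]
[ 0.56949648 -0.08451165  0.085     ]
```

View pics/w7.png

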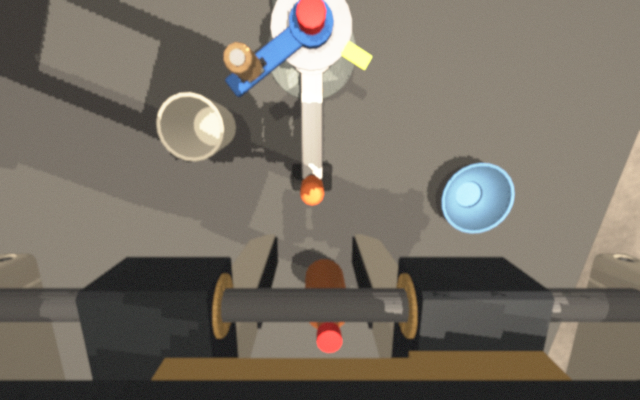

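View pics/s7.png

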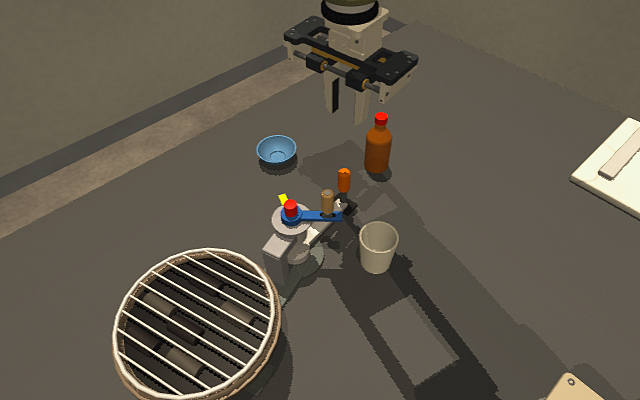

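Run:
```python
from h import *
s=read_state();R=cv2.Rodrigues(s['orientation'])[0]
a=cv2.imread('pics/s7.png')[60:160,270:430]
a=cv2.resize(a,None,fx=5,fy=5,interpolation=2)
for z,c in((.011,(0,0,255)),(-.009,(0,255,0))):
  for y in(-.021,.021):
    for x in(-.0075,.0075):
      u=proj('side',s['tool_pos']+R@np.array([x,y,z]));print(z,y,x,u.round(1))
      cv2.circle(a,tuple(int(v) for v in ((u-[270,60])*5)),4,c,-1)
cv2.imwrite('pics/c7.png',a)
```

```text
0.011 -0.021 -0.0075 [359.2 136. ]
0.011 -0.021 0.0075 [353.9 140.7]
0.011 0.021 -0.0075 [339.3 125.9]
0.011 0.021 0.0075 [333.9 130.5]
-0.009 -0.021 -0.0075 [359.8 126.7]
-0.009 -0.021 0.0075 [354.4 131.5]
-0.009 0.021 -0.0075 [339.4 116.7]
-0.009 0.021 0.0075 [333.9 121.3]
```

View pics/c7.png

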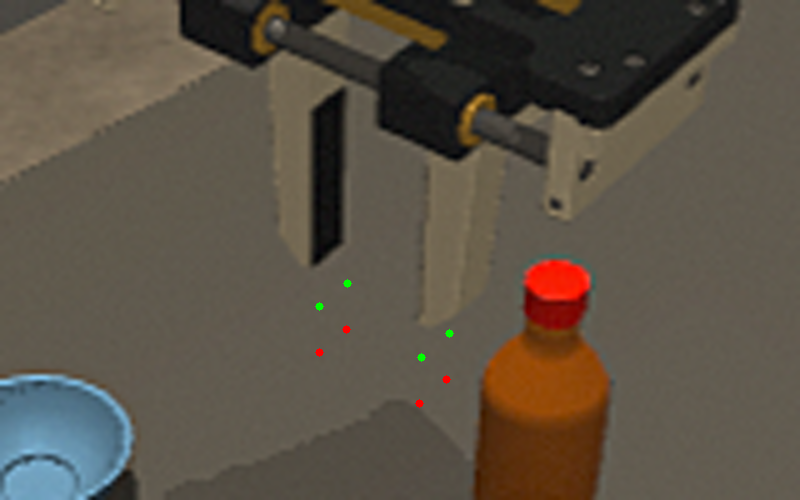

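Run:
```python
from h import *
im=save('side','s8'); s=read_state();R=cv2.Rodrigues(s['orientation'])[0];print(s['tool_pos'],s['opening'],s['t'])
a=cv2.imread('pics/s8.png')[60:160,270:430]
a=cv2.resize(a,None,fx=5,fy=5,interpolation=2)
for z,c in((.011,(0,0,255)),(-.009,(0,255,0)),(-.027,(255,0,255))):
  for y in(-.021,.021):
    for x in(-.0075,.0075):
      u=proj('side',s['tool_pos']+R@np.array([x,y,z]))
      cv2.circle(a,tuple(int(v) for v in ((u-[270,60])*5)),3,c,-1)
cv2.imwrite('pics/c8.png',a)
P=camera_params('wrist');print(R.T@(P['position']-s['tool_pos']))
for z in(.011,-.009,-.027):
  print(z,[proj('wrist',s['tool_pos']+R@np.array([x,y,z]),P).round() for x in(-.0075,.0075) for y in(-.021,.021)])
```

```text
[ 0.56882882 -0.08371757  0.21253387] 0.041900962149778724 11.9167
[ 0.06991849 -0.000268   -0.18640904]
0.011 [array([283., 241.]), array([346., 241.]), array([283., 219.]), array([347., 219.])]
-0.009 [array([280., 253.]), array([349., 253.]), array([280., 229.]), array([350., 229.])]
-0.027 [array([277., 266.]), array([353., 266.]), array([276., 241.]), array([354., 241.])]
```

View pics/c8.png

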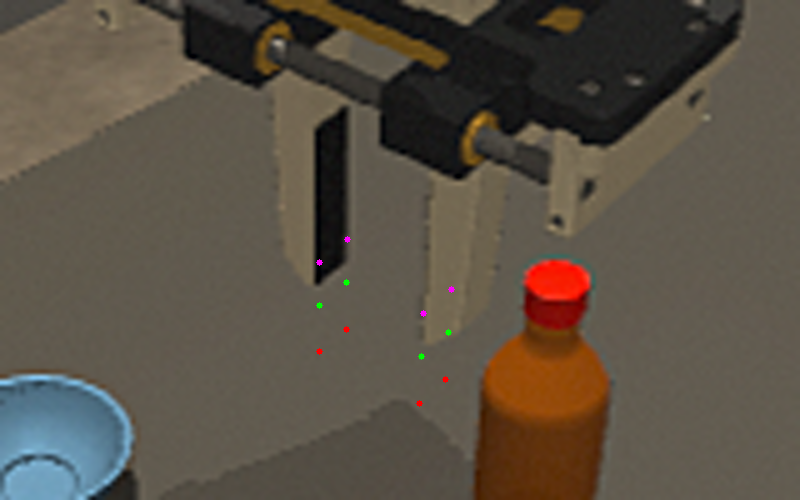

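```bash
python3 -m creep '[[0,0,0,0.076,140],[0,0,0,0.076,140],[0.0202,-0.0127,0,0,140],[0.0202,-0.0127,0,0,140],[0.0202,-0.0127,0,0,140],[0.0202,-0.0127,0,0,140],[0.0202,-0.0127,0,0,140],[0,0,0,0,140],[0,0,0,0,140],[0,0,0,0,140],[0,0,0,0,140]]'
python3 - <<'E'
from h import *
s=read_state();print(s['tool_pos'],s['q']);R=cv2.Rodrigues(s['orientation'])[0];print(R.round(3))
P=camera_params('wrist');save('wrist','w9')
r=tip_of('wrist','grip');print([(x['pixel'],x['confidence']) for x in r[:2]]); print(atz('wrist',r[0]['pixel'],.162,P) if r else 0)
E
```

```text
t: 12.83
tool_pos: [0.5064, 0.0163, 0.214]
orientation: [-2.221, -2.222, 0.001]
force: [-0.4, -0.4, 0.1]
opening: 0.0419
[0.5063945  0.01632843 0.21399089] [-6.87655565e-02 -1.30024994e-01  1.72024443e+00 -2.89415182e-04
  1.55179155e+00 -6.91513119e-02]
[[-0.  1. -0.]
 [ 1.  0. -0.]
 [-0. -0. -1.]]
[([314.8, 210.8], 0.6), ([407.5, 170.3], 0.2)]
[0.5064213  0.01785735 0.162     ]
```

View pics/w9.png

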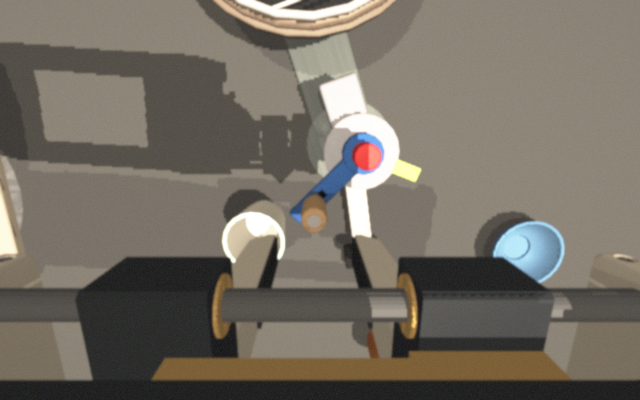

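```bash
python3 -m creep '[[0.0013,-0.0003,0.01,0,140],[0,0,0.02,0,140],[0,0,0.02,0,140],[0,0,0.02,0,140],[0,0,0.016,0,140],[0,0,0,0,170],[0,0,0,0,190],[0,0,0,0,210],[0,0,0,0,225],[0,0,0,0,225],[0,0,0,0,225]]' 15; python3 -m creep '[[0,0,0,0,225],[0,0,0,0,225]]'
python3 - <<'E'
from h import *
s=read_state();print(s['tool_pos'],s['force'],s['wrist_torque'])
save('wrist','w10');save('side','s10')
a=cv2.imread('pics/s10.png')[160:260,260:400];b=cv2.imread('pics/w10.png')[100:360,200:450]
cv2.imwrite('pics/c10.png',np.hstack([cv2.resize(a,(420,300),interpolation=2),cv2.resize(b,(300,300))]))
E
```

```text
t: 13.85
tool_pos: [0.5068, 0.0182, 0.1297]
orientation: [2.219, 2.221, 0.002]
force: [1.0, 0.3, 3.2]
opening: 0.0194
t: 14.02
tool_pos: [0.5068, 0.0182, 0.1296]
orientation: [2.219, 2.221, 0.002]
force: [0.2, -0.3, 6.6]
opening: 0.0198
[0.50683372 0.01819291 0.12961913] [ 0.24977318 -0.31893869  6.62779128] [-0.1266156   0.05525102  0.02447876]
```

View pics/c10.png

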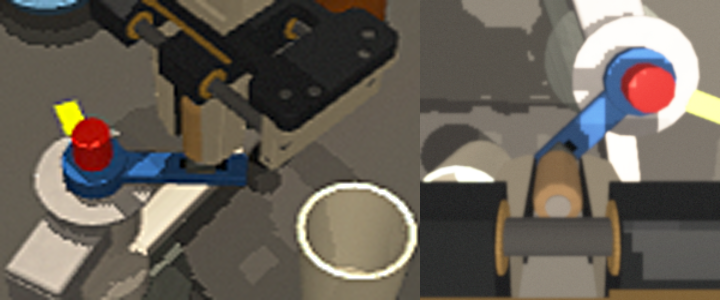

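```bash
cat > plan.py <<'E'
import sys
from h import *
a=np.array([.5474,.0596]); 
s=read_state();p=s['tool_pos'][:2];d=p-a
t0=np.arctan2(d[1],d[0]);print('r',np.hypot(*d).round(4),'th',np.degrees(t0).round(1),'crank~',((np.radians(-20.3)-t0)).round(3),'F',s['force'].round(1),'z',s['tool_pos'][2].round(4),'open',s['opening'].round(4))
st=float(sys.argv[1]);n=int(sys.argv[2])
for i in range(1,n+1):
    q=a+.06*np.array([np.cos(t0+st*i),np.sin(t0+st*i)]);e=q-p;p=q
    print(f'[{e[1]:.4f},{e[0]:.4f},0,0,225]',end=',')
print()
E
python3 plan.py .14 11
```

```text
Traceback (most recent call last):
  File "plan.py", line 5, in <module>
    t0=np.arctan2(d[1],d[0]);print('r',np.hypot(*d).round(4),'th',np.degrees(t0).round(1),'crank~',((np.radians(-20.3)-t0)).round(3),'F',s['force'].round(1),'z',s['tool_pos'][2].round(4),'open',s['opening'].round(4))
                                                                                                                                                                                                  ^^^^^^^^^^^^^^^^^^
AttributeError: 'float' object has no attribute 'round'
```

```bash
sed -i "s/s\['opening'\].round(4)/round(s['opening'],4)/" plan.py; python3 plan.py .14 11
```

```text
r 0.058 th -134.4 crank~ 1.992 F [-0.4 -0.6  6. ] z 0.1296 open 0.0194
[-0.0069,0.0050,0,0,225],[-0.0045,0.0071,0,0,225],[-0.0035,0.0076,0,0,225],[-0.0024,0.0081,0,0,225],[-0.0012,0.0083,0,0,225],[-0.0000,0.0084,0,0,225],[0.0011,0.0083,0,0,225],[0.0023,0.0081,0,0,225],[0.0034,0.0077,0,0,225],[0.0044,0.0071,0,0,225],[0.0054,0.0064,0,0,225],
```

```bash
python3 -m creep '[[0,0,-0.003,0,225],[-0.0065,0.005,0,0,225],[-0.0045,0.007,0,0,225],[-0.0035,0.0075,0,0,225],[-0.0024,0.008,0,0,225],[-0.0012,0.0083,0,0,225],[0,0.0084,0,0,225],[0,0,0,0,225]]' 20; python3 plan.py .12 11
```

```text
t: 14.78
tool_pos: [0.551, 0.0001, 0.13]
orientation: [-2.22, -2.221, 0.001]
force: [1.9, -0.2, -17.3]
opening: 0.0195
r 0.0596 th -86.5 crank~ 1.156 F [  1.9  -0.2 -17.3] z 0.13 open 0.0195
[0.0005,0.0072,0,0,225],[0.0017,0.0070,0,0,225],[0.0025,0.0067,0,0,225],[0.0033,0.0064,0,0,225],[0.0041,0.0059,0,0,225],[0.0047,0.0054,0,0,225],[0.0054,0.0048,0,0,225],[0.0059,0.0041,0,0,225],[0.0063,0.0034,0,0,225],[0.0067,0.0026,0,0,225],[0.0070,0.0018,0,0,225],
```

```bash
python3 -m creep '[[0.0005,0.0072,0.0021,0,225],[0.0017,0.007,0,0,225],[0.0025,0.0067,0,0,225],[0.0033,0.0064,0,0,225],[0.0041,0.0059,0,0,225],[0.0047,0.0054,0,0,225],[0.0054,0.0048,0,0,225],[0,0,0,0,225]]' 20; python3 plan.py .1 7
python3 - <<'E'
from h import *
save('wrist','w11');save('side','s11');save('top','t11')
a=cv2.imread('pics/s11.png')[160:260,240:380];b=cv2.imread('pics/w11.png')[60:360,150:450]
cv2.imwrite('pics/c11.png',np.hstack([cv2.resize(a,(420,300),interpolation=2),cv2.resize(b,(300,300))]))
E
```

```text
t: 15.45
tool_pos: [0.5949, 0.0239, 0.1298]
orientation: [2.219, 2.223, 0.003]
force: [1.0, 1.3, -3.7]
opening: 0.0193
r 0.0594 th -36.9 crank~ 0.29 F [ 1.   1.3 -3.7] z 0.1298 open 0.0193
[0.0046,0.0038,0,0,225],[0.0053,0.0028,0,0,225],[0.0055,0.0023,0,0,225],[0.0057,0.0017,0,0,225],[0.0059,0.0012,0,0,225],[0.0060,0.0006,0,0,225],[0.0060,-0.0000,0,0,225],
```

View pics/c11.png

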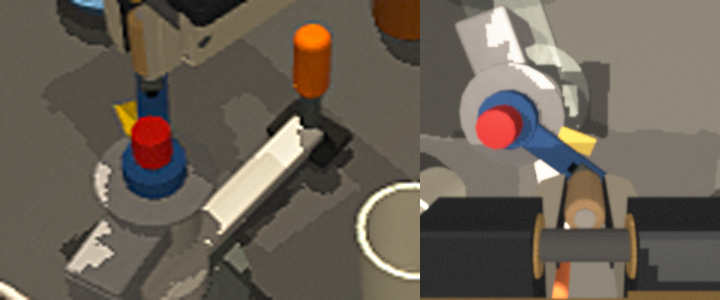

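```bash
python3 -m creep '[[0.0046,0.0036,-0.0005,0,225],[0.0053,0.0028,0,0,225],[0.0055,0.0023,0,0,225],[0.0057,0.0017,0,0,225],[0.0025,0.0004,0,0,225],[0,0,0,0,225],[0,0,0,0,225]]' 20; python3 plan.py .1 3
python3 - <<'E'
from h import *
save('wrist','w12');save('side','s12');save('top','t12')
a=cv2.imread('pics/s12.png')[160:260,240:380];b=cv2.imread('pics/w12.png')[60:360,150:450]
cv2.imwrite('pics/c12.png',np.hstack([cv2.resize(a,(420,300),interpolation=2),cv2.resize(b,(300,300))]))
for z in (.156,.148): print(z,proj('side',(.5474,.0596,z)))
for n in('s10','s11','s12'):
  h=cv2.cvtColor(cv2.imread(f'pics/{n}.png')[180:230,270:320],cv2.COLOR_BGR2HSV);m=cv2.inRange(h,(0,180,100),(5,255,255));ys,xs=np.where(m);print(n,len(ys),ys.min()+180,ys.max()+180,xs.mean()+270,ys.mean()+180)
E
```

```text
t: 16.18
tool_pos: [0.6044, 0.0469, 0.1298]
orientation: [-2.219, -2.223, -0.001]
force: [0.8, 1.1, -5.1]
opening: 0.019
r 0.0584 th -12.6 crank~ -0.135 F [ 0.8  1.1 -5.1] z 0.1298 open 0.019
[0.0056,0.0026,0,0,225],[0.0060,0.0004,0,0,225],[0.0060,-0.0002,0,0,225],
0.156 [290.71431564 202.30966039]
0.148 [291.08091028 205.47144515]
s10 179 199 216 290.2067039106145 207.80446927374302
s11 185 199 215 290.2 207.01081081081082
s12 167 202 217 290.251497005988 209.17365269461078
```

View pics/c12.png

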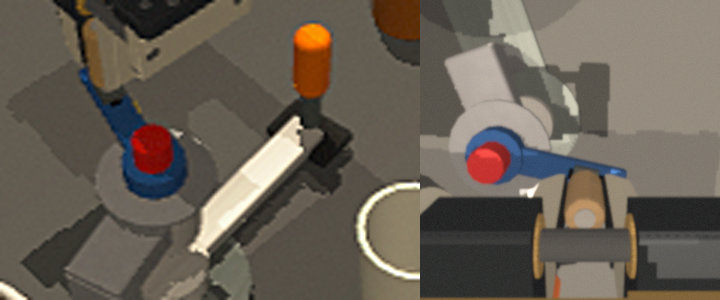

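```bash
python3 plan.py -.15 11
```

```text
r 0.0584 th -13.2 crank~ -0.124 F [ 0.2  1.4 -3.8] z 0.1298 open 0.0198
[-0.0089,-0.0011,0,0,225],[-0.0081,-0.0040,0,0,225],[-0.0074,-0.0051,0,0,225],[-0.0065,-0.0062,0,0,225],[-0.0056,-0.0071,0,0,225],[-0.0044,-0.0078,0,0,225],[-0.0032,-0.0084,0,0,225],[-0.0019,-0.0088,0,0,225],[-0.0006,-0.0090,0,0,225],[0.0008,-0.0090,0,0,225],[0.0021,-0.0087,0,0,225],
```

```bash
python3 -m creep '[[-0.0087,-0.0012,0.0004,0,225],[-0.0081,-0.004,0,0,225],[-0.0074,-0.0051,0,0,225],[-0.0065,-0.0062,0,0,225],[-0.0056,-0.0071,0,0,225],[-0.0044,-0.0078,0,0,225],[-0.0032,-0.0084,0,0,225],[-0.0019,-0.0088,0,0,225],[-0.0006,-0.009,0,0,225],[0.0008,-0.009,0,0,225],[0,0,0,0,225]]' 20; python3 plan.py -.15 11
```

```text
t: 17.25
tool_pos: [0.5361, 0.0006, 0.1297]
orientation: [-2.22, -2.222, 0.001]
force: [-1.7, 0.1, 1.2]
opening: 0.0197
r 0.06 th -100.9 crank~ 1.406 F [-1.7  0.1  1.2] z 0.1297 open 0.0197
[0.0024,-0.0087,0,0,225],[0.0036,-0.0082,0,0,225],[0.0048,-0.0076,0,0,225],[0.0059,-0.0068,0,0,225],[0.0068,-0.0058,0,0,225],[0.0076,-0.0047,0,0,225],[0.0083,-0.0036,0,0,225],[0.0087,-0.0023,0,0,225],[0.0089,-0.0010,0,0,225],[0.0090,0.0004,0,0,225],[0.0088,0.0017,0,0,225],
```

Tracking well; continuing.

```bash
python3 -m creep '[[0.0024,-0.0087,0,0,225],[0.0036,-0.0082,0,0,225],[0.0048,-0.0076,0,0,225],[0.0059,-0.0068,0,0,225],[0.0068,-0.0058,0,0,225],[0.0076,-0.0047,0,0,225],[0.0083,-0.0036,0,0,225],[0.0087,-0.0023,0,0,225],[0.0089,-0.001,0,0,225],[0.009,0.0004,0,0,225],[0.0088,0.0017,0,0,225],[0,0,0,0,225]]' 20; python3 plan.py -.15 11
python3 - <<'E'
from h import *
save('wrist','w13')
E
```

```text
t: 18.25
tool_pos: [0.491, 0.0775, 0.1296]
orientation: [-2.218, -2.224, -0.002]
force: [0.5, 1.3, 6.2]
opening: 0.0194
r 0.0592 th 162.4 crank~ -3.189 F [0.5 1.3 6.2] z 0.1296 open 0.0194
[0.0086,0.0026,0,0,225],[0.0077,0.0046,0,0,225],[0.0070,0.0057,0,0,225],[0.0061,0.0066,0,0,225],[0.0050,0.0075,0,0,225],[0.0038,0.0081,0,0,225],[0.0026,0.0086,0,0,225],[0.0012,0.0089,0,0,225],[-0.0001,0.0090,0,0,225],[-0.0014,0.0089,0,0,225],[-0.0028,0.0086,0,0,225],
```

View pics/w13.png

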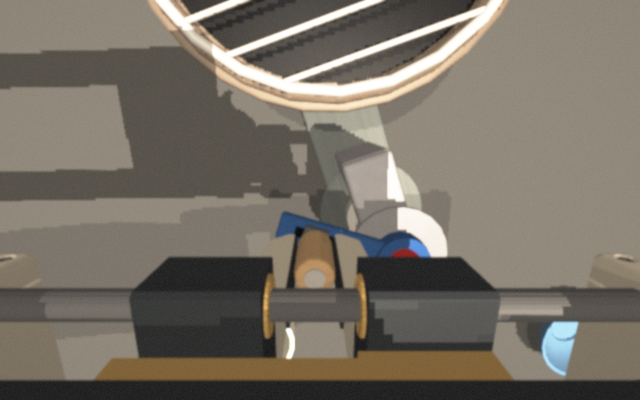

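```bash
python3 -m creep '[[0.0086,0.0027,-0.0004,0,225],[0.0077,0.0046,0,0,225],[0.007,0.0057,0,0,225],[0.0061,0.0066,0,0,225],[0.005,0.0075,0,0,225],[0.0038,0.0081,0,0,225],[0.0026,0.0086,0,0,225],[0.0012,0.0089,0,0,225],[-0.0001,0.009,0,0,225],[-0.0014,0.0089,0,0,225],[0,0,0,0,225]]' 20; python3 plan.py -.15 10
```

```text
t: 19.22
tool_pos: [0.5634, 0.1163, 0.1296]
orientation: [2.22, 2.222, 0.002]
force: [2.5, 0.0, 4.9]
opening: 0.0196
r 0.0589 th 74.3 crank~ -1.65 F [2.5 0.  4.9] z 0.1296 open 0.0196
[-0.0021,0.0087,0,0,225],[-0.0043,0.0079,0,0,225],[-0.0054,0.0072,0,0,225],[-0.0064,0.0063,0,0,225],[-0.0073,0.0052,0,0,225],[-0.0080,0.0041,0,0,225],[-0.0085,0.0028,0,0,225],[-0.0089,0.0015,0,0,225],[-0.0090,0.0002,0,0,225],[-0.0089,-0.0012,0,0,225],
```

```bash
python3 -m creep '[[-0.0021,0.0087,0,0,225],[-0.0043,0.0079,0,0,225],[-0.0054,0.0072,0,0,225],[-0.0064,0.0063,0,0,225],[-0.0073,0.0052,0,0,225],[-0.008,0.0041,0,0,225],[-0.0085,0.0028,0,0,225],[-0.0089,0.0015,0,0,225],[-0.009,0.0002,0,0,225],[-0.0089,-0.0012,0,0,225],[0,0,0,0,225],[0,0,0,0,225]]' 20; python3 plan.py -.1 3;  python3 - <<'E'
from h import *
save('wrist','w14');save('side','s14');save('top','t14')
a=cv2.imread('pics/s14.png')[160:260,240:380];b=cv2.imread('pics/w14.png')[60:360,150:450]
cv2.imwrite('pics/c14.png',np.hstack([cv2.resize(a,(420,300),interpolation=2),cv2.resize(b,(300,300))]))
E
```

```text
t: 20.22
tool_pos: [0.6041, 0.0459, 0.1297]
orientation: [2.222, 2.221, -0.001]
force: [-0.5, -1.6, 3.6]
opening: 0.0197
r 0.0583 th -13.6 crank~ -0.118 F [-0.5 -1.6  3.6] z 0.1297 open 0.0197
[-0.0061,-0.0001,0,0,225],[-0.0056,-0.0023,0,0,225],[-0.0053,-0.0028,0,0,225],
```

View pics/c14.png

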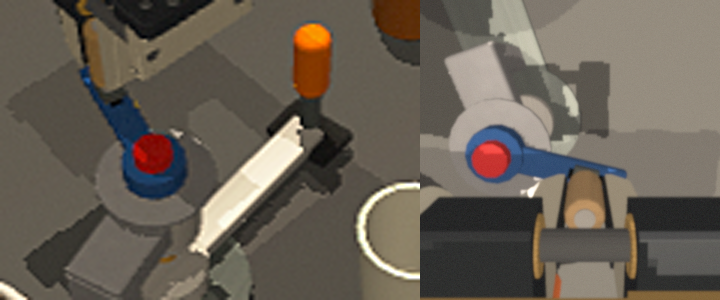

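```bash
python3 -m creep '[[-0.0055,-0.0015,0,0,225],[-0.0055,-0.0023,0,0,225],[0,0,0,0,225],[0,0,0,0,225],[0,0,0,0,225]]' 20; python3 plan.py -.1 1;  python3 - <<'E'
from h import *
P=camera_params('wrist');save('wrist','w15');save('side','s15');save('top','t15')
a=cv2.imread('pics/s15.png')[160:260,240:380];b=cv2.imread('pics/w15.png')[60:360,150:450]
cv2.imwrite('pics/c15.png',np.hstack([cv2.resize(a,(420,300),interpolation=2),cv2.resize(b,(300,300))]))
for n in('s11','s12','s14','s15'):
  h=cv2.cvtColor(cv2.imread(f'pics/{n}.png')[180:230,270:320],cv2.COLOR_BGR2HSV);m=cv2.inRange(h,(0,180,100),(5,255,255));ys,xs=np.where(m);print(n,len(ys),ys.min()+180,ys.max()+180)
for z in(.148,.14):print(proj('side',(.5474,.0596,z)))
for q in['leg_knob','sauce','bowl','cup']:
  r=tip_of('side',q);print(q,[(x['pixel'],round(x['confidence'],2)) for x in r[:1]])
E
```

```text
t: 20.78
tool_pos: [0.6003, 0.0357, 0.1297]
orientation: [2.221, 2.222, -0.001]
force: [-0.9, -1.0, 4.6]
opening: 0.0193
r 0.0581 th -24.3 crank~ 0.071 F [-0.9 -1.   4.6] z 0.1297 open 0.0193
[-0.0061,-0.0010,0,0,225],
s11 185 199 215
s12 167 202 217
s14 125 205 217
s15 125 205 217
[291.08091028 205.47144515]
[291.44106125 208.57765487]
leg_knob [([343.8, 177.9], 0.64)]
sauce [([374.9, 168.0], 0.57)]
bowl []
cup [([372.4, 257.9], 0.88)]
```

View pics/c15.png

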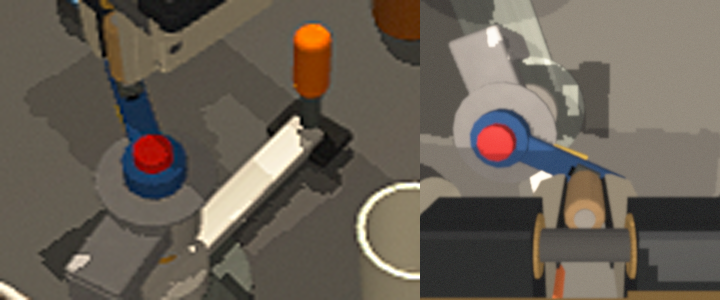

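View pics/s15.png

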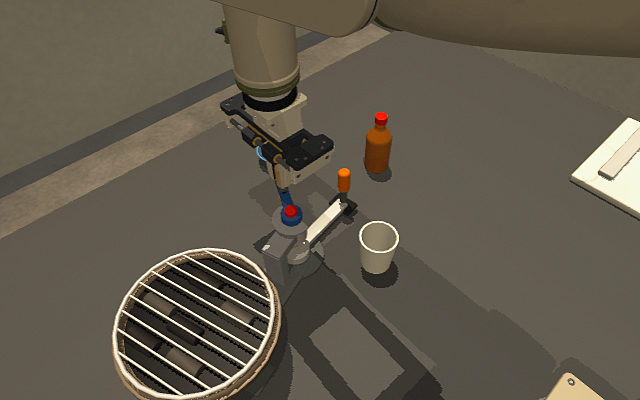

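Run:
```python
from h import *
s=read_state();print(s['t'],s['opening'],s['force']);print(close_job())
```

```text
21.1333 0.019468071817939893 [-1.88390715 -1.34891464  4.76935171]
the job is handed in; nothing more can be done
None
```

I swung the leg out and started the bolt, and handed the job in at 21.1 s with the wooden grip still held between the fingers. The interface gave no verdict.

- **Leg:** I turned it clockwise by its knob until it pressed against the end stop at about 23 N, then eased off and let go. It stayed put. A later check of the knob's position in the side picture matched to within about 2 px.
- **Bolt:** I turned the crank backward to about −0.13, and the red head sank 3 px in the side view, which matches an 8 mm drop. I then turned it forward to about 6.35, just past the yellow mark. The head sank another 3 px, as one turn should give.
- **Grip and forces:** At hand-in the fingers were 19.5 mm apart on the 20 mm grip, with about 5 N at the wrist. The highest wrist force I saw reported was about 27 N, at the leg's end stop.
- **Bottle, bowl and cup:** In the side picture the bottle and cup look unmoved. The bowl was mostly hidden behind the gripper in the last pictures, so I could not check where it ended up.

**What disagreed:**
- The fingertips sit about 20 mm behind the TCP, not 11 mm ahead as stated. My first grasp closed above the knob, so I went lower and repeated it. I used the measured value for the crank.
- The different ways I had of finding the stand's heading disagreed by about 1 to 2 degrees. The crank angles above carry that uncertainty, so I deliberately finished slightly past one full turn.

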